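# Find the hidden catch of the stationery box and draw its drawer open

## Task

One of the three flush square inlays in the top of the wooden stationery box is the hidden catch of its drawer; they look alike, so feel them with a fingertip, one after another, until one gives way, and press it right down so that the drawer springs ajar. Then hook a fingertip behind the drawer's front board and draw the drawer all the way out, so that the memory stick in it can be reached. Pick nothing up, leave the memory stick in the drawer, and leave the things standing round the box where they are.

Things in the scene. Friction and masses are not known exactly. Their poses are not given: they have to be found in the camera images.
- box: Fixed wooden stationery box, 140 (x) x 240 (y) x 65 mm high, with a drawer without handle. Origin: centre of its underside; x points to its back, y to its left, z up. The drawer's front board is on its -x side (10 mm thick, inner face at x = -70 mm when shut, full width, top edge 56 mm above the desk). In its top, a row of three square inlays at x = 0, y = +70, 0, -70 mm.
- inlay_left (a point): Left inlay (box y = +70 mm): centre of its top surface, 65 mm above the desk; looks as the others. One of the three, not the same every time, is the catch: it gives 6.5 mm downward against a spring (1.5 N at first, about 3 N at the bottom), frees the drawer when 4 to 6 mm down, and rises again by itself.
- inlay_mid (a point): Middle inlay (box y = 0): centre of its top surface, 65 mm above the desk. All three inlays are 49 mm square, of the box's wood, flush with the top panel, outlined by a 1 to 2 mm seam. Two are fixed and do not give.
- inlay_right (a point): Right inlay (box y = -70 mm): centre of its top surface, 65 mm above the desk; looks as the others.
- tray (a joint): How far the drawer is out, m: 0 shut, 0.09 fully out. Shut, the catch holds it and it cannot be pulled. When the catch is pressed a spring throws it out to about 0.046, where it stays; from there it slides with about 1 N and stays where it is left.
- front_lip (a point): Point on the drawer: mid-width, on the top edge of the front board's inner face, 56 mm above the desk; axes as the box's. The drawer slides out along the box's -x. Behind the board the tray is open from above, 204 mm wide, floor 8 mm above the desk; when ajar, the opening from board to box is as long as the value of joint tray.
- usb_stick: memory stick, 18 x 53 x 8 mm, lying loose in the drawer, hidden under the box's top until the drawer is drawn out. Origin: centre of its underside
- notes_0: pad of sticky notes, 77 x 77 x 17 mm, loose, left of the box; origin under its centre
- stapler: black stapler, 36 x 145 x 57 mm high, loose, right of the box; origin under its centre
- eraser: eraser in a card sleeve, 23 x 58 x 12 mm, loose, in front of the box to the left; origin under its centre
- binder_clip_0: black binder clip, 41 x 42 x 36 mm, loose, in front of the box to the right; origin under its centre
- pen_3: thick white and blue pen, 135 mm long, 17 mm thick, loose, lying behind the box; origin under its centre

How it is judged:
By the outcome, as a careful person would: the job done as asked, in the order asked, and still so for the second after the job is handed in, with the robot touching nothing.
It also fails if it takes over 48 s, if anything falls off the work surface, if the arm or the gripper's body presses on something with over 40 N, if the wrist force passes 120 N, or if a joint passes its speed limit or range.

## Robot

A 6-joint arm with a two-finger parallel gripper is mounted at the origin on a cart in front of the work surface, level with it; the furniture and walls round the work are solid. World frame = base frame: x ahead of the robot, y to its left, z up, the work surface at z = 0. Lengths are in mm, angles in rad, forces in N, time in s.
With the tool pointing down it reaches from about 350 to 775 mm from the base axis. Payload 7.3 kg.
Tool frame: the origin (TCP) lies on the front face of the gripper's body, between the roots of the fingers; the fingertips stand 66 mm ahead of it and the grasp point (between the pads) lies 47 mm ahead of it (bot.tcp_to_grasp is the z of the grasp point in the tool frame, in mm); z points along the fingers, y is the direction in which the jaws open and shut (so a half turn about z gives the same grasp; the last joint's range is limited). The gripper opens to 92 mm and grips with 3 to 60 N. Pads are 19 mm wide; open, the fingers measure 130 mm over their backs; the gripper's body (75 mm by 190 mm) begins 47 mm behind the grasp point.
Start: joints at [0.99, 0.342, 1.524, -0, 1.275, -0.146], TCP at [221.13, 476.172, 292.241] pointing down, gripper open.
Joint ranges: [-2.53, 2.53], [-0.77, 2.02], [0.04, 2.7], [-1, 4.14], [0.28, 2.66], [-3.11, 3.11]. Speed limits (rad/s): [2.57, 2.57, 3.14, 3.14, 3.14, 3.14].

## Interface

Orientations are given as [roll, pitch, yaw] about the fixed x, y, z axes, in that order (R = Rz(yaw) Ry(pitch) Rx(roll)).
In Python, from plant import bot gives the robot as it stands.
- The arm moves only by the tool carry_out, never from a script. Its argument "deltas" is a list that holds one entry, the list of rows, each a list of 4 numbers: the shift along the tool's x, y, z in mm, then the turn about the tool's z in units of 5 degrees (1.0 is 5 degrees). A call has 1 to 20 rows; each row is the pose to reach, as a shift and turn from the pose commanded when the call began, along the tool's axes at that moment; what a row does not reach only later rows make up. A row lasts 1/10 s, in which the tool goes at most 50 mm and 8.59 degrees, less where a joint would pass 70% of its speed; a pose out of reach is approached as far as the arm can. A call with a gripper value outside its range is refused whole. "fingers" is the finger opening in mm, from 0 to 91.8, set as the call begins (left out, the last holds). The fingers move at their own pace and stop on an object; the grip force is fixed at half the most. Time passes only in rows, so rows that repeat a pose let the fingers close. It gives the time, the measured TCP pose, the force and the opening at its end, in the units of the state.
- bot.get_obs(): the state, without advancing time (a new reading comes with each control period).
- bot.capture(name): name is "side" or "top" or "wrist"; returns (picture, depth): 480x640x3 uint8, blue, green, red; 480x640 float32, mm along the optical axis (not along the pixel's ray), 0 where there is no reading.
- bot.camera_model(name): a dict with "K" (3x3 intrinsics, pixels), "camera_from_world" (4x4, takes a point from world to camera coordinates). Camera axes: x right, y down, z forward; pixel columns grow to the right and rows downward; lengths in mm; the calibration is good to about 2 mm. A picture is of the moment at which its call begins: read the wrist's pose just before it. camera_model takes no time and is no camera call; for the wrist camera it gives the pose at the moment of the call.
- bot.close_job(): hands the job in, once; it reports no verdict.
The state is a dict: "time": time; "joint_positions": joint angles; "dq": joint speeds; "tau": joint torques, N m; "tool_pos": TCP position; "tcp_rot": TCP orientation; "contact_force": force on the tool from outside, world axes, zero at the start; "moment": the same for the moment, N m; "grip_width": finger opening in mm.
Only numpy, scipy, OpenCV 4.12 (cv2) and the standard library are available. Lean on these libraries where they do the work, as an engineer would, in place of code of your own. Each camera call takes 0.05 s, during which the arm holds its last target. There are 200 camera calls.

## Working session

There is one attempt and no reset: what is moved stays moved. The work goes in short steps, Python scripts to look and compute and a tool call to move; the robot and the scene stay as the last step left them, time stands still between calls to the robot, and variables do not carry over. Pictures are saved under pics/ and viewed, about 8 in all and at most 12, crops included, and the job is handed in when it is done.

Besides the shell and the picture viewer there is one more tool, called after "Call:" by a JSON object that holds its "op" and its "data". carry_out: Moves the arm, as the interface text tells. Its arguments: {"type":"object","properties":{"deltas":{"type":"array","items":{"type":"array","items":{"type":"array","items":{"type":"number"}}}},"fingers":{"type":"number"}},"required":["deltas"]}

```bash
mkdir -p pics; ls
python3 - <<'E'
from plant import bot
import cv2,numpy as np
o=bot.get_obs();print({k:np.round(v,3) for k,v in o.items()})
for n in("top","side"):
    p,d=bot.capture(n);cv2.imwrite(f"pics/{n}0.png",p);np.savez(f"{n}0.npz",p=p,d=d,**bot.camera_model(n))
    print(n,np.round(bot.camera_model(n)["camera_from_world"],3).tolist(),bot.camera_model(n)["K"].tolist())
E
```

```text
pics
{'time': np.float64(0.0), 'joint_positions': array([ 0.99 ,  0.343,  1.525, -0.   ,  1.275, -0.146]), 'dq': array([-0.001, -0.   ,  0.   , -0.   ,  0.001,  0.001]), 'tau': array([  0.   , -43.126, -24.422,   0.072,   0.056,  -0.   ]), 'tool_pos': array([220.948, 475.89 , 291.537]), 'tcp_rot': array([-3.14 , -0.   ,  2.707]), 'contact_force': array([0.729, 1.071, 0.622]), 'moment': array([-0.019,  0.014, -0.032]), 'grip_width': np.float64(91.751)}
top [[0.018, -1.0, -0.013, 226.206], [-0.994, -0.016, -0.106, 573.638], [0.106, 0.015, -0.994, 944.943], [0.0, 0.0, 0.0, 1.0]] [[530.4937952589506, 0.0, 315.9104068868454], [0.0, 530.4937952589506, 241.99010951899965], [0.0, 0.0, 1.0]]
side [[0.999, -0.038, 0.002, -550.531], [-0.013, -0.39, -0.921, 144.217], [0.036, 0.92, -0.391, 665.841], [0.0, 0.0, 0.0, 1.0]] [[487.927304231615, 0.0, 328.3718897221716], [0.0, 487.927304231615, 240.47753326809112], [0.0, 0.0, 1.0]]
```

View pics/top0.png

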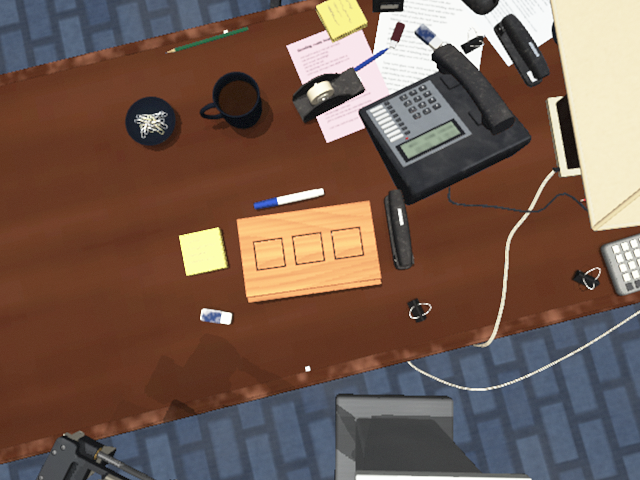

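View pics/side0.png

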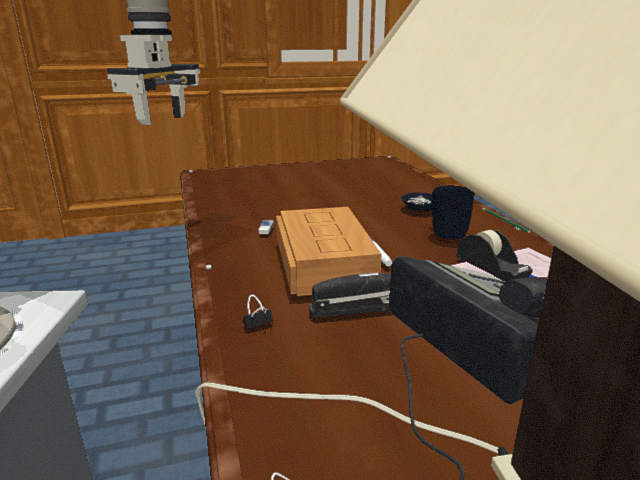

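The top view shows the box at columns 237–382, rows 202–300, with inlays near (269,254), (308,248) and (347,243). The side view shows the inlays near (318,217), (324,229) and (330,243). Next I'll measure them in both views.

```bash
cat > h.py <<'E'
import numpy as np,cv2
def ray(m,uv):
    T=m["camera_from_world"];R=T[:3,:3];c=-R.T@T[:3,3]
    uv=np.atleast_2d(np.array(uv,float));d=(np.c_[uv,np.ones(len(uv))]@np.linalg.inv(m["K"]).T)@R
    return c,d
def onz(m,uv,z):
    c,d=ray(m,uv);return c+d*((z-c[2])/d[:,2])[:,None]
def tri(m1,u1,m2,u2):
    out=[]
    for a,b in zip(np.atleast_2d(u1),np.atleast_2d(u2)):
        c1,d1=ray(m1,a);c2,d2=ray(m2,b);A=np.c_[d1[0],-d2[0]];s=np.linalg.lstsq(A,c2-c1,rcond=None)[0]
        p,q=c1+d1[0]*s[0],c2+d2[0]*s[1];out.append(np.r_[(p+q)/2,np.linalg.norm(p-q)])
    return np.array(out)
def bydepth(m,d,uv):
    c,r=ray(m,uv);z=np.array([np.median(d[int(v)-1:int(v)+2,int(u)-1:int(u)+2]) for u,v in np.atleast_2d(uv)])
    return c+r*z[:,None]
def seams(p,box):
    x0,y0,x1,y1=box;k=4
    g=cv2.resize(cv2.cvtColor(p[y0:y1,x0:x1],6),None,fx=k,fy=k,interpolation=cv2.INTER_CUBIC)
    b=cv2.adaptiveThreshold(g,255,0,cv2.THRESH_BINARY,61,12)
    cs,h=cv2.findContours(b,cv2.RETR_CCOMP,cv2.CHAIN_APPROX_NONE);out=[]
    for c in cs:
        (cx,cy),(w,hh),a=cv2.minAreaRect(c);A=cv2.contourArea(c)
        if A>k*k*80 and A<k*k*1500 and max(w,hh)<4*min(w,hh):
            M=cv2.moments(c);out.append((M["m10"]/M["m00"]/k-.5*(1-1/k)+x0,M["m01"]/M["m00"]/k-.5*(1-1/k)+y0,A/k/k,w/k,hh/k))
    return np.array(out)
E
python3 - <<'E'
from h import *
np.set_printoptions(precision=1,suppress=True)
T=np.load("top0.npz");S=np.load("side0.npz")
a=seams(T["p"],(236,200,384,302));b=seams(S["p"],(276,205,380,262));print(a);print(b)
# wood mask
hsv=cv2.cvtColor(T["p"],40);m=cv2.inRange(hsv,(8,80,150),(22,255,255));m[:195]=0;m[305:]=0;m[:,:230]=0;m[:,390:]=0
c=max(cv2.findContours(m,0,1)[0],key=cv2.contourArea);r=cv2.minAreaRect(c);print("rect",r)
print(cv2.approxPolyDP(c,4,True).squeeze().tolist())
print("depth pts",bydepth(T,T["d"],[(269,254),(308,248),(347,243),(310,296),(203,251),(215,316),(419,310),(400,230)]))
E
```

```text
[[268.9 253.6 673.1  26.7  26.9]
 [307.9 248.1 673.9  26.7  27. ]
 [269.  253.6 948.2  31.3  31.6]
 [308.  248.  947.6  31.2  31.4]
 [347.  242.7 272.5  31.5  31.5]
 [250.9 204.6 336.7  13.5  38.5]]
[[370.4 216.1 460.3  32.8  26.5]]
rect ((308.2921142578125, 251.0214080810547), (85.06922912597656, 137.042236328125), 81.99527740478516)
[[369, 201], [237, 219], [248, 301], [381, 283]]
depth pts [[543.4 318.5  64.2]
 [555.3 249.4  64.1]
 [565.3 180.2  65.3]
 [470.8 246.   -9.1]
 [551.  447.6  15.3]
 [430.6 421.4  10.8]
 [448.5  43.9  14.8]
 [591.3  84.9  55.6]]
```

```bash
cat >> h.py <<'E'
from scipy.spatial.transform import Rotation as Ro
def go(bot,pos,yaw_deg=None):
    o=bot.get_obs();R=Ro.from_euler("xyz",o["tcp_rot"]).as_matrix()
    d=R.T@(np.array(pos)-o["tool_pos"]);t=0
    if yaw_deg is not None:
        t=-((yaw_deg-np.degrees(o["tcp_rot"][2])+180)%360-180)/5
    print("pos",o["tool_pos"].round(1),"yaw",np.degrees(o["tcp_rot"][2]).round(2),"delta",d.round(1),"turn",round(t,2))
E
python3 - <<'E'
from h import *
from plant import bot
np.set_printoptions(precision=2,suppress=True)
T=np.load("top0.npz");S=np.load("side0.npz")
top=np.array([(268.95,253.6),(308,248.05),(347.1,242.6)])
print("tri",tri(T,top,S,[(318,217),(324,229.5),(330.5,243.5)]))
P=onz(T,top,65);print(P);v=P[0]-P[2];yaw=np.degrees(np.arctan2(-v[0],v[1]));print("pitch",np.linalg.norm(v)/2,"yaw",yaw)
print("corners",onz(T,[[369,201],[237,219]],65),onz(T,[[248,301],[381,283]],56))
go(bot,P[0]+[0,0,66+60],180+yaw)
E
```

```text
tri [[543.39 318.65  63.66   1.58]
 [553.7  249.31  64.9    2.85]
 [563.5  180.1   66.93   4.56]]
[[544.08 318.53  65.  ]
 [555.13 249.33  65.  ]
 [566.   180.01  65.  ]]
pitch 70.12101797682813 yaw 8.993671025271261
corners [[641.57 141.67  65.  ]
 [605.27 377.49  65.  ]] [[459.68 354.45  56.  ]
 [495.7  118.54  56.  ]]
pos [221.  475.9 291.6] yaw 155.09 delta [-359.4   -6.5  100.5] turn -6.78
```

Call:
{"op": "carry_out", "data": {"deltas": [[[-45, -1, 0, -0.8], [-90, -2, 0, -1.7], [-135, -3, 20, -2.5], [-180, -4, 40, -3.4], [-225, -5, 60, -4.2], [-270, -5, 80, -5.1], [-315, -6, 95, -5.9], [-359, -6, 100, -6.8], [-359, -6, 100, -6.8], [-359, -6, 100, -6.8], [-359, -6, 100, -6.8]]], "fingers": 0}}

```text
time: 1.2
tool_pos: [543.2, 320.0, 192.2]
tcp_rot: [3.141, -0.001, -2.983]
contact_force: [0.2, 0.0, 0.3]
grip_width: 8.5
```

Run:
```python
from h import *
from plant import bot
np.set_printoptions(precision=2,suppress=True)
o=bot.get_obs();print(o["time"],o["contact_force"],o["grip_width"])
go(bot,[544.1,318.5,132],189)
m=bot.camera_model("wrist");p,d=bot.capture("wrist");np.savez("w1.npz",p=p,d=d,**m)
T=m["camera_from_world"]
for q in([544.1,318.5,65],[555.1,249.3,65],[566,180,65]):
    c=T[:3,:3]@np.array(q)+T[:3,3];u=m["K"]@c/c[2];print(u);cv2.circle(p,(int(u[0]),int(u[1])),4,(0,0,255),1)
cv2.imwrite("pics/w1.png",p)
```

```text
1.2 [0.19 0.01 0.3 ] 8.497644649055593
pos [543.2 320.  192.2] yaw -170.91 delta [-0.7 -1.7 60.2] turn 0.02
[320.05 260.77   1.  ]
[209.65 260.7    1.  ]
[ 99.05 260.46   1.  ]
```

View pics/w1.png

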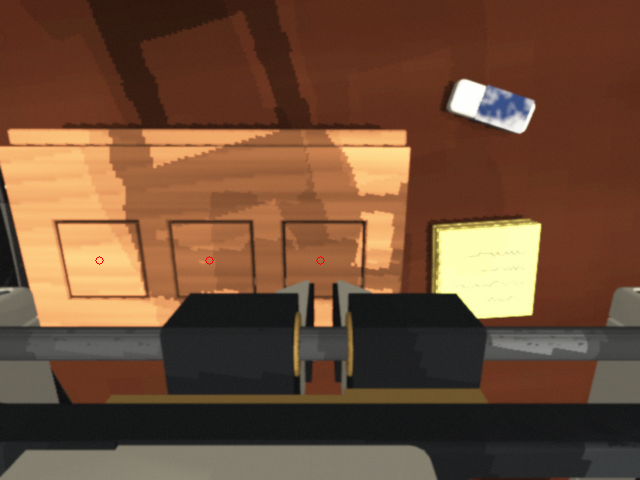

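The wrist view shows the left inlay at columns 284–366, rows 221–297. The projected centre at (320,261) is within about 3 mm of it, so I'll start feeling there.

Call:
{"op": "carry_out", "data": {"deltas": [[[-1, -1, 25, 0], [-1, -1, 45, 0], [-1, -1, 54, 0], [-1, -1, 57, 0], [-1, -1, 58, 0], [-1, -1, 58, 0], [-1, -1, 58, 0]]]}}

```text
time: 1.95
tool_pos: [545.7, 318.9, 135.3]
tcp_rot: [3.141, 0.002, -2.983]
contact_force: [-0.7, 0.2, -0.5]
grip_width: 0.4
```

Call:
{"op": "carry_out", "data": {"deltas": [[[0, 0, 1, 0], [0, 0, 2, 0], [0, 0, 3, 0], [0, 0, 3, 0], [0, 0, 3, 0]]]}}

```text
time: 2.45
tool_pos: [545.4, 318.6, 131.1]
tcp_rot: [3.142, -0.0, -2.983]
contact_force: [0.4, -1.0, -0.1]
grip_width: 0.5
```

Call:
{"op": "carry_out", "data": {"deltas": [[[0, 0, 1, 0], [0, 0, 1, 0], [0, 0, 1, 0]]]}}

```text
time: 2.75
tool_pos: [545.4, 318.7, 130.4]
tcp_rot: [3.141, 0.0, -2.983]
contact_force: [0.2, 0.3, 0.8]
grip_width: 0.4
```

Call:
{"op": "carry_out", "data": {"deltas": [[[0, 0, 1, 0], [0, 0, 1, 0], [0, 0, 1, 0]]]}}

```text
time: 3.05
tool_pos: [545.4, 318.7, 129.3]
tcp_rot: [3.141, 0.0, -2.983]
contact_force: [0.3, -0.1, 1.9]
grip_width: 0.4
```

Call:
{"op": "carry_out", "data": {"deltas": [[[0, 0, 1, 0], [0, 0, 1, 0], [0, 0, 1, 0]]]}}

```text
time: 3.35
tool_pos: [545.4, 318.7, 128.2]
tcp_rot: [3.141, 0.0, -2.983]
contact_force: [0.3, -0.0, 1.6]
grip_width: 0.6
```

Call:
{"op": "carry_out", "data": {"deltas": [[[0, 0, 1, 0], [0, 0, 2, 0], [0, 0, 2, 0], [0, 0, 2, 0]]]}}

```text
time: 3.75
tool_pos: [545.5, 318.7, 126.2]
tcp_rot: [3.141, 0.0, -2.983]
contact_force: [0.5, 0.2, 2.5]
grip_width: 0.2
```

Call:
{"op": "carry_out", "data": {"deltas": [[[0, 0, 1, 0], [0, 0, 1, 0], [0, 0, 1, 0]]]}}

```text
time: 4.05
tool_pos: [545.5, 318.7, 125.3]
tcp_rot: [3.141, 0.0, -2.983]
contact_force: [1.2, -0.6, 1.0]
grip_width: 0.6
```

Call:
{"op": "carry_out", "data": {"deltas": [[[0, 0, 1, 0], [0, 0, 1, 0], [0, 0, 1, 0]]]}}

```text
time: 4.35
tool_pos: [545.4, 318.7, 124.3]
tcp_rot: [3.141, 0.0, -2.983]
contact_force: [1.9, 0.0, 3.4]
grip_width: 0.2
```

Call:
{"op": "carry_out", "data": {"deltas": [[[0, 0, 1, 0], [0, 0, 1, 0], [0, 0, 1, 0]]]}}

```text
time: 4.65
tool_pos: [545.5, 318.7, 124.2]
tcp_rot: [3.141, 0.001, -2.983]
contact_force: [-1.2, -0.8, 8.5]
grip_width: 0.5
```

Run:
```python
from h import *
from plant import bot
T,_=bot.capture("top");S,_=bot.capture("side")
f=lambda a:cv2.resize(a,(400,300),interpolation=cv2.INTER_CUBIC)
cv2.imwrite("pics/press.png",np.hstack([f(T[180:330,210:410]),f(S[180:330,210:410])]))
```

```text
(no output)
```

View pics/press.png

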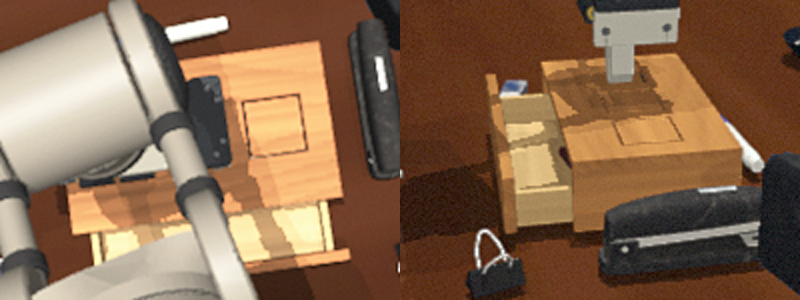

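The left inlay gave way and bottomed at about 6.5 mm (8.5 N). Both crops show the drawer ajar. Now I'll raise the tool and hover over the opening.

Call:
{"op": "carry_out", "data": {"deltas": [[[0, 0, -25, 0], [0, 0, -60, 0], [40, -30, -60, 0], [70, -50, -60, 0], [96, -70, -60, 0], [96, -70, -60, 0], [96, -70, -60, 0], [96, -70, -60, 0]]]}}

```text
time: 5.55
tool_pos: [462.3, 234.9, 183.2]
tcp_rot: [3.141, 0.001, -2.983]
contact_force: [0.0, 0.0, -0.4]
grip_width: 0.2
```

Run:
```python
from h import *
from plant import bot
np.set_printoptions(precision=1,suppress=True)
m=bot.camera_model("wrist");p,d=bot.capture("wrist");np.savez("w2.npz",p=p,d=d,**m)
cv2.imwrite("pics/w2.png",p);T=m["camera_from_world"]
go(bot,[461.3,234.4,98],189)
a=np.radians(9)
# depth profile along image columns in box coordinates
for u in(200,420):
    uv=[(u,v) for v in range(60,300,6)];P=bydepth(m,d,uv)-[555.1,249.3,0]
    B=np.c_[P[:,0]*np.cos(a)+P[:,1]*np.sin(a),-P[:,0]*np.sin(a)+P[:,1]*np.cos(a),P[:,2]]
    print(u,[(v[1],*b.round(0)) for v,b in zip(uv,B)])
```

```text
pos [462.3 235.  183.1] yaw -170.89 delta [ 1.2 -0.4 85.1] turn 0.02
200 [(60, np.float64(-220.0), np.float64(-86.0), np.float64(-7.0)), (66, np.float64(-216.0), np.float64(-86.0), np.float64(-7.0)), (72, np.float64(-212.0), np.float64(-87.0), np.float64(-7.0)), (78, np.float64(-208.0), np.float64(-87.0), np.float64(-6.0)), (84, np.float64(-204.0), np.float64(-87.0), np.float64(-7.0)), (90, np.float64(-201.0), np.float64(-88.0), np.float64(-7.0)), (96, np.float64(-196.0), np.float64(-88.0), np.float64(-7.0)), (102, np.float64(-192.0), np.float64(-89.0), np.float64(-7.0)), (108, np.float64(-188.0), np.float64(-89.0), np.float64(-7.0)), (114, np.float64(-184.0), np.float64(-90.0), np.float64(-8.0)), (120, np.float64(-180.0), np.float64(-90.0), np.float64(-7.0)), (126, np.float64(-176.0), np.float64(-90.0), np.float64(-8.0)), (132, np.float64(-172.0), np.float64(-91.0), np.float64(-7.0)), (138, np.float64(-167.0), np.float64(-91.0), np.float64(-7.0)), (144, np.float64(-163.0), np.float64(-91.0), np.float64(-7.0)), (150, np.float64(-159.0), np.float64(-92.0), np.float64(-8.0)), (156, np.
[... 3301 characters left out ...]
4(73.0), np.float64(9.0)), (234, np.float64(-98.0), np.float64(74.0), np.float64(9.0)), (240, np.float64(-93.0), np.float64(74.0), np.float64(9.0)), (246, np.float64(-89.0), np.float64(74.0), np.float64(9.0)), (252, np.float64(-84.0), np.float64(75.0), np.float64(9.0)), (258, np.float64(-79.0), np.float64(75.0), np.float64(8.0)), (264, np.float64(-74.0), np.float64(76.0), np.float64(8.0)), (270, np.float64(-69.0), np.float64(76.0), np.float64(9.0)), (276, np.float64(-64.0), np.float64(76.0), np.float64(9.0)), (282, np.float64(-59.0), np.float64(77.0), np.float64(9.0)), (288, np.float64(-54.0), np.float64(77.0), np.float64(9.0)), (294, np.float64(-131.0), np.float64(25.0), np.float64(189.0))]
```

View pics/w2.png

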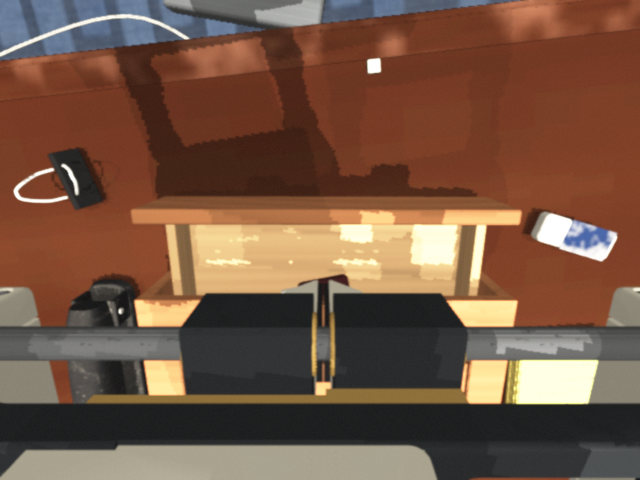

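The wrist view shows the board's top at rows 207–224. By depth its inner face is at box x = -116, 56 mm high, so tray is about 0.046. The opening is clear, and a dark piece near (330,280) is probably the stick. I'll descend and look at the force.

Call:
{"op": "carry_out", "data": {"deltas": [[[1, 0, 25, 0], [1, 0, 50, 0], [1, 0, 70, 0], [1, 0, 80, 0], [1, 0, 84, 0], [1, 0, 84, 0], [1, 0, 84, 0]]]}}

```text
time: 6.3
tool_pos: [461.2, 234.5, 100.0]
tcp_rot: [3.141, 0.002, -2.983]
contact_force: [0.6, -0.1, -1.1]
grip_width: 0.7
```

Call:
{"op": "carry_out", "data": {"deltas": [[[3, 0, 0, 0], [6, 0, 0, 0], [9, 0, 0, 0], [12, 0, 0, 0], [15, 0, 0, 0], [18, 0, 0, 0], [21, 0, 0, 0], [25, 0, 0, 0], [29, 0, 0, 0], [33, 0, 0, 0], [37, 0, 0, 0], [41, 0, 0, 0], [44, 0, 0, 0], [47, 0, 0, 0], [49, 0, 0, 0], [50, 0, 0, 0], [50, 0, 0, 0], [50, 0, 0, 0]]]}}

```text
time: 8.1
tool_pos: [411.1, 226.3, 99.1]
tcp_rot: [-3.142, -0.0, -2.983]
contact_force: [-0.3, -0.4, -0.6]
grip_width: 0.5
```

Call:
{"op": "carry_out", "data": {"deltas": [[[2, 0, 0, 0], [3, 0, 0, 0], [3, 0, 0, 0], [3, 0, 0, 0]]]}}

```text
time: 8.5
tool_pos: [408.4, 225.9, 99.2]
tcp_rot: [3.142, 0.0, -2.983]
contact_force: [1.1, -0.4, -0.1]
grip_width: 0.4
```

Call:
{"op": "carry_out", "data": {"deltas": [[[1, 0, 0, 0], [2, 0, 0, 0], [2, 0, 0, 0], [2, 0, 0, 0]]]}}

```text
time: 8.9
tool_pos: [408.1, 225.9, 99.5]
tcp_rot: [3.141, 0.004, -2.983]
contact_force: [7.6, 0.6, -4.2]
grip_width: 0.3
```

The drawer hit its end stop (7.6 N). I'll back off, lift, clear out and check.

Call:
{"op": "carry_out", "data": {"deltas": [[[-4, 0, 0, 0], [-10, 0, 0, 0], [-10, 0, 0, 0], [-10, 0, -20, 0], [-10, 0, -60, 0], [-10, 0, -100, 0], [-10, 0, -140, 0], [-10, 0, -150, 0], [20, 40, -160, 0], [40, 80, -170, 0], [60, 120, -180, 0], [80, 160, -180, 0], [100, 200, -180, 0], [120, 240, -180, 0], [146, 276, -180, 0], [146, 276, -180, 0], [146, 276, -180, 0], [146, 276, -180, 0]]]}}

```text
time: 10.7
tool_pos: [219.0, 474.2, 278.7]
tcp_rot: [-3.14, -0.001, -2.984]
contact_force: [-0.4, -0.4, -0.1]
grip_width: 0.4
```

Run:
```python
from h import *
from plant import bot
np.set_printoptions(precision=1,suppress=True)
T,d=bot.capture("top");S,_=bot.capture("side");m=bot.camera_model("top")
f=lambda a:cv2.resize(a,(400,300),interpolation=cv2.INTER_CUBIC)
cv2.imwrite("pics/end.png",np.hstack([f(T[180:360,190:430]),f(S[180:360,190:430])]))
a=np.radians(9)
for u in(280,345):
    uv=[(u,v) for v in range(284,350,3)];P=bydepth(m,d,uv)-[555.1,249.3,0]
    print(u,[(v[1],int(p[0]*np.cos(a)+p[1]*np.sin(a)),int(p[2])) for v,p in zip(uv,P)])
# displacement of neighbours
T0=np.load("top0.npz")["p"]
for n,(x0,y0,x1,y1) in dict(notes=(175,222,232,280),stapler=(384,186,416,275),eraser=(195,304,237,330),clip=(404,293,436,325),pen=(250,184,328,212)).items():
    g=lambda I:np.float32(cv2.cvtColor(I[y0:y1,x0:x1],6));print(n,np.round(cv2.phaseCorrelate(g(T0),g(T)),2))
```

```text
280 [(284, -56, 63), (287, -61, 64), (290, -66, 63), (293, -71, 50), (296, -76, 6), (299, -81, 5), (302, -87, 7), (305, -92, 6), (308, -98, 8), (311, -103, 9), (314, -109, 6), (317, -114, 8), (320, -120, 6), (323, -125, 7), (326, -131, 7), (329, -136, 9), (332, -142, 6), (335, -147, 7), (338, -152, 8), (341, -158, 9), (344, -160, 54), (347, -165, 55)]
345 [(284, -71, 46), (287, -76, 8), (290, -82, 6), (293, -87, 8), (296, -93, 7), (299, -98, 8), (302, -104, 9), (305, -109, 7), (308, -115, 7), (311, -120, 8), (314, -126, 7), (317, -131, 8), (320, -136, 7), (323, -142, 7), (326, -147, 8), (329, -153, 7), (332, -158, 11), (335, -160, 55), (338, -165, 56), (341, -176, -6), (344, -181, -7), (347, -187, -8)]Traceback (most recent call last):
  File "<stdin>", line 14, in <module>
    return _wrapfunc(a, 'round', decimals=decimals, out=out)
    return _wrapit(obj, method, *args, **kwds)
    conv = _array_converter(obj)
ValueError: setting an array element with a sequence. The requested array has an inhomogeneous shape after 1 dimensions. The detected shape was (2,) + inhomogeneous part.
```

View pics/end.png

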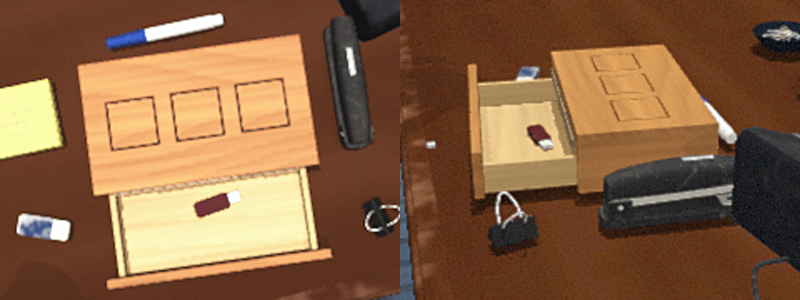

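The inner face is at box x ≈ -160, so tray ≈ 0.09. The stick lies visible in the drawer and the neighbours look unmoved. I'll do one numeric check of them, then hand in.

Run:
```python
from h import *
from plant import bot
T,_=bot.capture("top");T0=np.load("top0.npz")["p"]
for n,(x0,y0,x1,y1) in dict(notes=(175,222,232,280),stapler=(384,186,416,275),eraser=(195,304,237,330),clip=(404,293,436,325),pen=(250,184,328,212)).items():
    g=lambda I:np.float32(cv2.cvtColor(I[y0:y1,x0:x1],6));print(n,np.round(cv2.phaseCorrelate(g(T0),g(T))[0],2))
print(bot.get_obs()["contact_force"],bot.close_job())
```

```text
notes [-0.04 -0.01]
stapler [0.07 0.  ]
eraser [0.5  0.44]
clip [0.07 0.01]
pen [-0.01 -0.01]
the job is handed in; nothing more can be done
[-0.31421984  0.22394089 -0.33718459] None
```

The job is done and handed in at about 11 s: the drawer is fully out and the memory stick lies in it, in plain view.

- **Catch:** I felt the left inlay first and it turned out to be the catch. It gave about 6.5 mm at 2–3 N, then bottomed at 8.5 N, and the drawer sprang ajar to about 46 mm. I did not need to feel the other two.
- **Drawer:** With the closed fingertips behind the front board I drew it out until it met its end stop at 7.6 N. By depth, the board's inner face is at box x ≈ -160 mm, which is 90 mm out.
- **Surroundings:** Between the first and last top views, the notes, stapler, clip and pen shifted by less than 0.1 px.
- **One check disagreed:** the eraser shows a shift of 0.5 px (about 0.8 mm). The fingers never came near it, so I put this down to the changed arm shadow, but I did not check further.
- **Arm:** It stands clear of everything, with wrist force about 0.

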